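# Gauge a carton with the notched sliding stop

## Task

Gauge the carton that stands in the carton gauge's lane: first, leaving the sliding stop where it is, push the carton squarely up against the fence. Then push the sliding stop gently along the rail, past any earlier notches, until its pin drops into the last notch before the carton, leave it latched there with the carton still against the fence, and move clear. Touch them only with the fingers and only push: do not lift, tip or crush the carton, and leave the other things on the bench alone.

Things in the scene. Friction and masses are not known exactly. Their poses are not given: they have to be found in the camera images.
- gauge: Carton gauge fixed to the bench: grey upright fence, 60 mm high, with an aluminium rail at right angles to it. Origin on the bench at the fence's inner face; +y runs from the fence along the rail, z up. Fence face: plane y = 0, x -108 to 98 mm. Rail: x 33 to 77, y 0 to 296, 22 mm high. Carton lane, bare bench: x -100 to 25. An end block 34 mm high closes the rail at y = 310.
- notch_mid (a point): Mouth of the middle one of three V notches, 12 mm wide and 3.5 mm deep, in the 30 mm high steel strip on the rail's +x side (gauge x 80 to 96 mm). The point is at x = 88, y = 115, z = 30 mm of the gauge; the other two notches are centred at y = 85 and 145 mm.
- stop (a joint): Travel in m of the sliding stop along the rail towards the fence (-y of the gauge), 0 to 0.19; starts at 0 to 0.025, stays where left. Its jaw face is at gauge y = 0.240 minus this. The pin is over the notches at 0.115, 0.145 and 0.175: jaw face 125, 95, 65 mm from the fence, 5 mm more than the large, medium, small carton. Friction about 1.5 N; to leave a notch takes about 6 N.
- stop_tab (a point): Centre of the push face of the stop's upright black tab: 26 mm wide along gauge x, 12 mm thick, free from 42 to 91 mm above the bench. The face looks to +y of the gauge, away from the fence; the point is 68 mm above the bench, at gauge x = 53 mm, 26 mm behind (+y of) the jaw face. The carriage below, 42 mm high, reaches 18 mm further to +y than this face.
- stop_face (a point): Point on the flat face, towards the fence, of the stop's jaw: an aluminium plate 6 mm thick across the lane (gauge x -92 to 30 mm), from 6 to 46 mm above the bench. The point is at gauge x = -45 mm, 26 mm above the bench.
- pin (a joint): How far in m the stop's vertical sprung pin (black cap 16 mm across, on the stop's +x side, 20 mm behind the jaw face) has dropped: about 0 while it rides on the strip, about 0.0035 in a notch. Over a notch it drops by itself, draws the stop to the notch's centre and holds it there.
- carton_small: The small cardboard carton, closed: 60 mm along its y, 80 mm along its x, 45 mm high, 120 g. Origin at the centre of its underside. One of the three cartons, not always the same, stands in the gauge's lane, its y within 6 degrees of the gauge's; the other two stand beyond the rail and are no part of the job.
- carton_medium: The medium cardboard carton, closed: 90 mm along its y, 84 mm along its x, 50 mm high, 180 g. Origin at the centre of its underside. One of the three cartons, not always the same, stands in the gauge's lane, its y within 6 degrees of the gauge's; the other two stand beyond the rail and are no part of the job.
- carton_large: The large cardboard carton, closed: 120 mm along its y, 88 mm along its x, 55 mm high, 250 g. Origin at the centre of its underside. One of the three cartons, not always the same, stands in the gauge's lane, its y within 6 degrees of the gauge's; the other two stand beyond the rail and are no part of the job.
- tape: Bystander: roll of packing tape lying flat, 90 mm across, 45 mm high. Origin at the centre of its underside.
- knife: Bystander: closed parcel knife, 155 mm long along its y, 18 mm wide, 14 mm high. Origin at the underside of its handle's centre.
- pencup: Bystander: empty grey cup, 70 mm across, 85 mm high. Origin at the centre of its underside.
- stapler: Bystander: stapler, 130 mm long along its y, 36 mm wide, 41 mm high. Origin at the centre of its underside.
- labels: Bystander: roll of blank labels on end, 80 mm across, 50 mm high. Origin at the centre of its underside.
Not all that is in view belongs to the job. What is shaped like the carton_small but pink is not meant.

How it is judged (in metres and radians):
On the way, in this order (a step that is already met when the one before it is completed fails the run):
1. the carton in the lane is flush against the fence, with the sliding stop still where it started (within 10 mm) (((x of carton_small in the frame of gauge between -0.1 and 0 m and y of carton_small in the frame of gauge between 0 and 0.2 m and y of carton_small in the frame of gauge below 0.034 m and angle between the y axis of carton_small and the y axis of gauge, either way round below 0.06 rad and height (world z) of carton_small below 0.005 m and angle between carton_small's own z axis and vertical below 0.05 rad) or (x of carton_medium in the frame of gauge between -0.1 and 0 m and y of carton_medium in the frame of gauge between 0 and 0.2 m and y of carton_medium in the frame of gauge below 0.049 m and angle between the y axis of carton_medium and the y axis of gauge, either way round below 0.06 rad and height (world z) of carton_medium below 0.005 m and angle between carton_medium's own z axis and vertical below 0.05 rad) or (x of carton_large in the frame of gauge between -0.1 and 0 m and y of carton_large in the frame of gauge between 0 and 0.2 m and y of carton_large in the frame of gauge below 0.064 m and angle between the y axis of carton_large and the y axis of gauge, either way round below 0.06 rad and height (world z) of carton_large below 0.005 m and angle between carton_large's own z axis and vertical below 0.05 rad)) and distance of stop_tab from where it was at the start of the episode below 0.01 m), for 0.2 s.
2. the stop's pin has dropped into the last notch before the carton (((x of carton_small in the frame of gauge between -0.1 and 0 m and y of carton_small in the frame of gauge between 0 and 0.2 m and value of joint stop between 0.1725 and 0.1775 m and value of joint pin above 0.0018 m) or (x of carton_medium in the frame of gauge between -0.1 and 0 m and y of carton_medium in the frame of gauge between 0 and 0.2 m and value of joint stop between 0.1425 and 0.1475 m and value of joint pin above 0.0018 m) or (x of carton_large in the frame of gauge between -0.1 and 0 m and y of carton_large in the frame of gauge between 0 and 0.2 m and value of joint stop between 0.1125 and 0.1175 m and value of joint pin above 0.0018 m))), for 0.2 s.
At the end, for the whole second after the job is handed in: The carton in the lane stands flat with its face at most 4 mm from the fence and within 0.06 rad of square; the stop is within 2.5 mm of the last notch before that carton (travel 0.115 for the large, 0.145 for the medium, 0.175 for the small one) with its pin dropped at least 1.8 mm; all at rest (((x of carton_small in the frame of gauge between -0.1 and 0 m and y of carton_small in the frame of gauge between 0 and 0.2 m and y of carton_small in the frame of gauge below 0.034 m and angle between the y axis of carton_small and the y axis of gauge, either way round below 0.06 rad and height (world z) of carton_small below 0.005 m and angle between carton_small's own z axis and vertical below 0.05 rad and value of joint stop between 0.1725 and 0.1775 m and value of joint pin above 0.0018 m) or (x of carton_medium in the frame of gauge between -0.1 and 0 m and y of carton_medium in the frame of gauge between 0 and 0.2 m and y of carton_medium in the frame of gauge below 0.049 m and angle between the y axis of carton_medium and the y axis of gauge, either way round below 0.06 rad and height (world z) of carton_medium below 0.005 m and angle between carton_medium's own z axis and vertical below 0.05 rad and value of joint stop between 0.1425 and 0.1475 m and value of joint pin above 0.0018 m) or (x of carton_large in the frame of gauge between -0.1 and 0 m and y of carton_large in the frame of gauge between 0 and 0.2 m and y of carton_large in the frame of gauge below 0.064 m and angle between the y axis of carton_large and the y axis of gauge, either way round below 0.06 rad and height (world z) of carton_large below 0.005 m and angle between carton_large's own z axis and vertical below 0.05 rad and value of joint stop between 0.1125 and 0.1175 m and value of joint pin above 0.0018 m)) and linear speed of each of carton_small, carton_medium, carton_large below 0.02 m/s and velocity of joint stop between -0.01 and 0.01 m/s); the robot touches nothing.
It fails at once if the arm or the gripper's body, not the fingers, presses on the gauge or a carton with more than 5 N (contact force between the arm and gauge above 5 N or contact force between the arm and carton_small above 5 N or contact force between the arm and carton_medium above 5 N or contact force between the arm and carton_large above 5 N).
It fails at once if a carton is lifted, tipped up or toppled (height (world z) of any of carton_small, carton_medium, carton_large above 0.012 m or angle between any of carton_small, carton_medium, carton_large's own z axis and vertical above 0.2 rad).
It fails at once if a carton is crushed or the gauge forced: more than 40 N between the fingers, a carton and the gauge (contact force between the fingers and gauge above 40 N or contact force between any of the fingers, gauge and carton_small above 40 N or contact force between any of the fingers, gauge and carton_medium above 40 N or contact force between any of the fingers, gauge and carton_large above 40 N).
It fails at once if one of the two cartons outside the gauge is moved more than 20 mm ((not (x of carton_small in the frame of gauge between -0.1 and 0 m and y of carton_small in the frame of gauge between 0 and 0.2 m) and distance of carton_small from where it was at the start of the episode above 0.02 m) or (not (x of carton_medium in the frame of gauge between -0.1 and 0 m and y of carton_medium in the frame of gauge between 0 and 0.2 m) and distance of carton_medium from where it was at the start of the episode above 0.02 m) or (not (x of carton_large in the frame of gauge between -0.1 and 0 m and y of carton_large in the frame of gauge between 0 and 0.2 m) and distance of carton_large from where it was at the start of the episode above 0.02 m)).
It fails at once if a bystander is moved more than 30 mm (distance of any of tape, knife, pencup, stapler, labels from where it was at the start of the episode above 0.03 m).
It also fails if it takes over 48 s, if anything falls off the work surface, if the arm or the gripper's body presses on something with over 40 N, if the wrist force passes 120 N, or if a joint passes its speed limit or range.

## Robot

A 6-joint arm with a two-finger parallel gripper is mounted at the origin on the work surface. World frame = base frame: x ahead of the robot, y to its left, z up, the work surface at z = 0. Lengths are in mm, angles in degrees, forces in N, time in s.
With the tool pointing down it reaches from about 350 to 925 mm from the base axis. Payload 6.4 kg.
Tool frame: the origin (TCP) lies at the very end of the fingers, on their centre line; the grasp point (between the pads) lies 19 mm behind it; z points along the fingers, x is the direction in which the jaws open and shut, and the axes are right-handed (so a half turn about z gives the same grasp; the last joint's range is limited). The gripper opens to 94 mm and grips with 3 to 60 N. Pads are 16 mm wide; open, the fingers measure 119 mm over their backs; the gripper's body (75 mm by 177 mm) begins 78 mm behind the grasp point.
Start: joints at [-75.292, 14.043, 89.255, -0, 76.702, -9.975], TCP at [271.445, -590.62, 205.455] pointing down, gripper open.
Joint ranges: [-179.41, 179.41], [-58.25, 129.5], [7.25, 145.43], [-54.29, 234.29], [11.92, 165.04], [-157.13, 157.13]. Speed limits (degrees/s): [147.25, 147.25, 180, 180, 180, 180].

## Interface

Orientations are given as [roll, pitch, yaw] about the fixed x, y, z axes, in that order (R = Rz(yaw) Ry(pitch) Rx(roll)).
In Python, from bench import * gives the robot as it stands. The module is installed in compiled form; this text tells all that it offers.
- The arm moves only by the shell command python3 -m jog 'ROWS' [FORCE]. ROWS is JSON, a list that holds one entry, the list of rows, each a list of 7 numbers: the shift along the tool's x, y, z in cm, then the turn, a rotation vector about the tool's x, y, z in rad, then the opening, from 0 (shut) to 1 (fully open). A call has 1 to 12 rows; each row shifts and turns the commanded pose from where the row before left it, along the tool's axes as they then stand; what a row does not reach is not made up. A row lasts 1/8 s, in which the tool goes at most 62.5 mm and 10.7 degrees, less where a joint would pass 70% of its speed; a pose out of reach is approached as far as the arm can. A call with a gripper value outside its range is refused whole. The fingers move at their own pace and stop on an object; FORCE is the grip in N (left out, the last holds). Time passes only in rows, so rows that do not move let the fingers close. It gives the time, the measured TCP pose, the force and the opening at its end, in the units of the state.
- read_state(): the state, without advancing time (a new reading comes with each control period).
- grab_frame(name): name is "scene" or "top" or "wrist"; returns a dict with "image" (384x512x3 uint8, blue, green, red), "fx", "fy", "cx", "cy" (pixels), "origin" and "orientation" of the camera in the world; the wrist camera has in their place "T_tool_cam" (4x4, takes a point from camera to tool coordinates, whose origin is the TCP and whose axes are the tool frame's). Camera axes: x right, y down, z forward; pixel columns grow to the right and rows downward; lengths in mm; the calibration is good to about 2 mm. A picture is of the moment at which its call begins: read the wrist's pose just before it. There is no depth.
- sign_off(): hands the job in, once; it reports no verdict.
The state is a dict: "time": time; "joint_positions": joint angles; "qd": joint speeds; "tau": joint torques, N m; "position": TCP position; "eef_rot": TCP orientation; "contact_force": force on the tool from outside, world axes, zero at the start; "wrist_torque": the same for the moment, N m; "opening": finger opening in mm.
Only numpy, scipy, OpenCV 4.12 (cv2) and the standard library are available. Lean on these libraries where they do the work, as an engineer would, in place of code of your own. Each camera call takes 0.05 s, during which the arm holds its last target.

## Working session

There is one attempt and no reset: what is moved stays moved. The work goes in short steps, Python scripts to look and compute and a shell command to move; the robot and the scene stay as the last step left them, time stands still between calls to the robot, and variables do not carry over. Pictures are saved under pics/ and viewed, and the job is handed in when it is done.

```bash
mkdir -p pics; cat > h.py <<'E'
from bench import *
import numpy as np, cv2
from scipy.spatial.transform import Rotation as R
def Rm(o):
    o=np.array(o,float)
    if o.shape==(3,3): return o
    return R.from_euler('xyz',o,degrees=True).as_matrix()
def cam(f,st=None):
    if 'origin' in f: return np.array(f['origin'],float),Rm(f['orientation'])
    T=np.array(f['T_tool_cam']);A=Rm(st['eef_rot'])
    return A@T[:3,3]+np.array(st['position']),A@T[:3,:3]
def ray(f,px,z,st=None):
    o,M=cam(f,st);px=np.atleast_2d(px).astype(float)
    d=np.c_[(px[:,0]-f['cx'])/f['fx'],(px[:,1]-f['cy'])/f['fy'],np.ones(len(px))]@M.T
    return o+d*((z-o[2])/d[:,2])[:,None]
def proj(f,P,st=None):
    o,M=cam(f,st);c=(np.atleast_2d(P)-o)@M
    return np.c_[c[:,0]/c[:,2]*f['fx']+f['cx'],c[:,1]/c[:,2]*f['fy']+f['cy']]
E
python3 - <<'E'
from h import *
import pickle
s=read_state();print(s)
for n in ['scene','top','wrist']:
    f=grab_frame(n);cv2.imwrite(f'pics/{n}0.png',f['image']);pickle.dump((f,s),open(f'{n}0.pkl','wb'))
    print({k:v for k,v in f.items() if k!='image'})
E
```

```text
{'time': 0.0, 'joint_positions': array([-7.52941627e+01,  1.40840683e+01,  8.93238022e+01, -1.70714653e-05,
        7.67014411e+01, -9.97417674e+00]), 'qd': array([ 0.16421252,  0.10826785,  0.13492202, -0.00954587,  0.00660133,
       -0.06642257]), 'tau': array([ 2.04601806e-04, -4.15842533e+01, -3.14595294e+01,  6.86218240e-02,
        3.33304354e-02, -1.21572166e-04]), 'position': array([ 271.26993414, -590.03308391,  204.35633436]), 'eef_rot': array([-1.79981083e+02,  1.07662360e-01, -6.53199643e+01]), 'contact_force': array([ 0.23683825, -0.14303285, -0.21507678]), 'wrist_torque': array([-0.02113424,  0.0002135 ,  0.04066062]), 'opening': 93.99005925241717}
{'fx': 413.15948934738054, 'fy': 413.15948934738054, 'cx': 251.00339698721243, 'cy': 190.23543159624134, 'origin': array([1115.50857266,  572.15937133,  720.63044822]), 'orientation': array([-128.39327637,    1.09086513,  135.1705975 ])}
{'fx': 384.0525873664264, 'fy': 384.0525873664264, 'cx': 248.34355733124264, 'cy': 185.69012533512574, 'origin': array([432.18322889,  12.66395104, 896.25423476]), 'orientation': array([-170.88791887,   -1.89396831,  -88.59582405])}
{'fx': 267.62326117612656, 'fy': 267.62326117612656, 'cx': 253.3939499212058, 'cy': 191.42963386582647, 'T_tool_cam': array([[ 9.99998833e-01, -1.43007920e-03,  5.37561815e-04,
         6.61080071e-01],
       [ 1.25837703e-03,  9.70524674e-01,  2.40998495e-01,
        -7.03862865e+01],
       [-8.66363940e-04, -2.40997537e-01,  9.70525341e-01,
        -1.78795446e+02],
       [ 0.00000000e+00,  0.00000000e+00,  0.00000000e+00,
         1.00000000e+00]])}
```

View pics/top0.png

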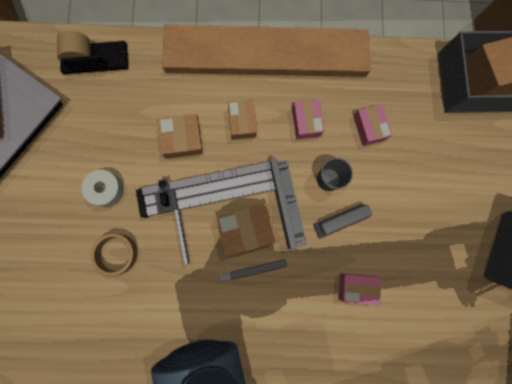

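View pics/scene0.png

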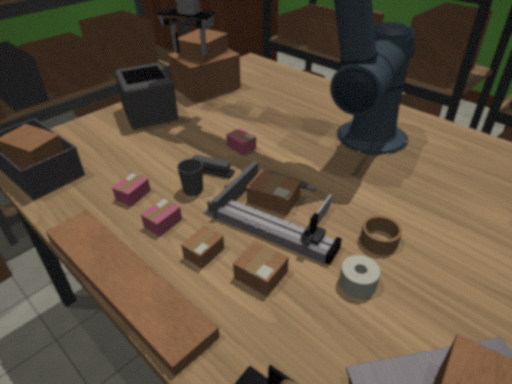

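View pics/wrist0.png

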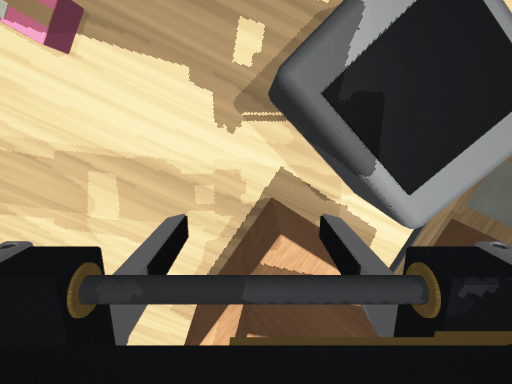

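```bash
python3 - <<'E'
from h import *
import pickle
f,s=pickle.load(open('top0.pkl','rb'))
c=f['image'][140:290,120:320];cv2.imwrite('pics/topc.png',cv2.resize(c,None,fx=4,fy=4,interpolation=cv2.INTER_CUBIC))
f,s=pickle.load(open('scene0.pkl','rb'))
c=f['image'][155:275,200:360];cv2.imwrite('pics/scenec.png',cv2.resize(c,None,fx=5,fy=5,interpolation=cv2.INTER_CUBIC))
E
```

```text
(no output)
```

View pics/topc.png

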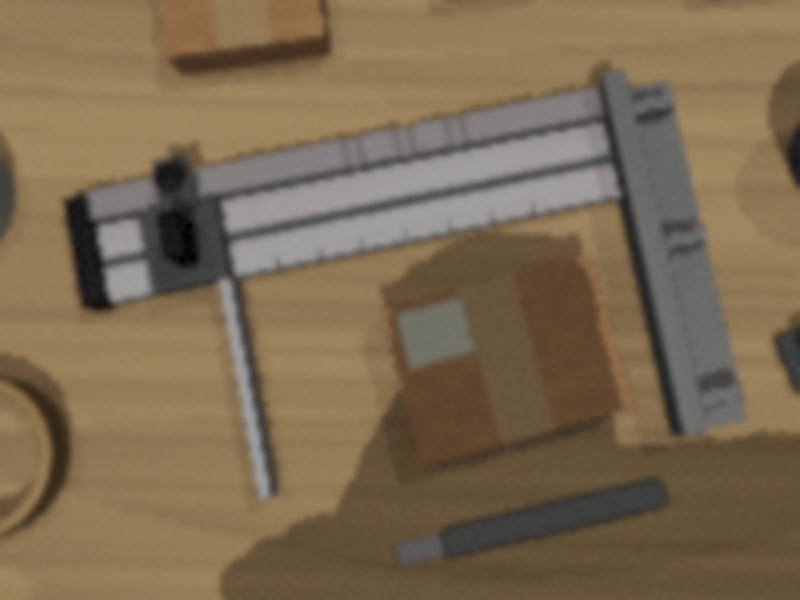

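View pics/scenec.png

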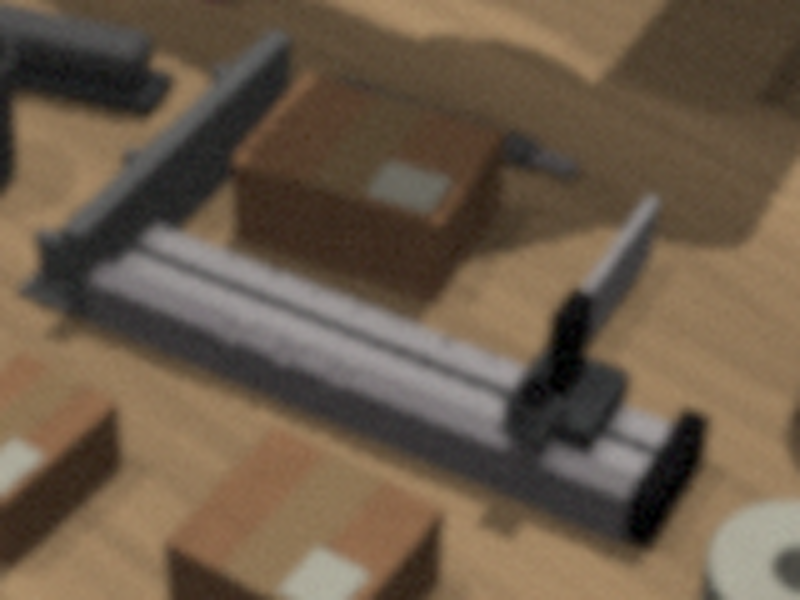

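```bash
python3 - <<'E'
from h import *
import pickle
f,s=pickle.load(open('top0.pkl','rb'))
c=lambda *p:np.array([(120+(a+.5)/4-.5,140+(b+.5)/4-.5) for a,b in p])
for n,z,p in [('strip x96',30,[(88,190),(602,87)]),('rail x33',22,[(108,303),(618,198)]),('endblk inner top y310',34,[(80,200),(102,303)]),
 ('fence top',60,[(607,75),(683,432),(625,72),(700,428)]),('notches y85,115,145',30,[(457,130),(403,140),(350,152)]),
 ('carton top',55,[(390,308),(583,258),(628,408),(425,465)]),
 ('jaw top',46,[(226,282),(268,495)]),('tab top',91,[(180,235)]),('knife',14,[(400,552),(665,490)]),('cap',45,[(170,172)])]:
    q=ray(f,c(*p),z);print(n,q[:,:2].round(1).tolist(), (np.degrees(np.arctan2(*(q[1]-q[0])[[1,0]])).round(1) if len(q)>1 else ''), np.linalg.norm(np.diff(q,axis=0),axis=1).round(1))
E
```

```text
strip x96 [[561.4, 228.9], [630.3, -61.6]] -76.6 [298.5]
rail x33 [[498.4, 215.3], [566.9, -72.5]] -76.6 [295.9]
endblk inner top y310 [[555.0, 232.0], [497.4, 215.8]] -164.3 [59.8]
fence top [[630.4, -61.7], [434.4, -105.7], [632.5, -71.8], [436.7, -114.9]] -167.3 [200.9 201.  200.4]
notches y85,115,145 [[602.4, 21.4], [595.6, 52.1], [587.7, 82.1]] 102.5 [31.5 31. ]
carton top [[497.3, 54.7], [527.8, -50.4], [446.5, -76.4], [413.4, 32.8]] -73.9 [109.5  85.3 114. ]
jaw top [[509.9, 146.0], [395.3, 117.2]] -165.9 [118.2]
tab top [[529.8, 164.2]]  []
knife [[364.4, 46.1], [401.8, -102.3]] -75.8 [153.]
cap [[570.6, 180.5]]  []
```

```bash
cat >> h.py <<'E'
TH=np.radians(13.2);O=np.array([535.8,-80.2])
EX=np.array([np.cos(TH),np.sin(TH)]);EY=np.array([-np.sin(TH),np.cos(TH)])
def G2W(p): p=np.atleast_2d(p).astype(float); return np.c_[O+p[:,:1]*EX+p[:,1:2]*EY,p[:,2]]
def W2G(p): d=np.atleast_2d(p)[:,:2]-O; return np.c_[d@EX,d@EY]
E
python3 - <<'E'
from h import *
import pickle
J=222
rect=lambda x0,x1,y0,y1,z:[(x0,y0,z),(x1,y0,z),(x1,y1,z),(x0,y1,z)]
P=[rect(33,77,0,296,22),rect(80,96,0,296,30),rect(-92,30,J,J+6,46),rect(40,66,J+14,J+26,91),[(-108,0,60),(98,0,60)],[(-108,0,0),(33,0,0)]]+[[(80,y,30),(96,y,30)] for y in(85,115,145)]
for n,(x0,x1,y0,y1,k) in {'top':(120,320,140,290,4),'scene':(200,360,155,275,5)}.items():
    f,s=pickle.load(open(n+'0.pkl','rb'))
    im=cv2.resize(f['image'][y0:y1,x0:x1],None,fx=k,fy=k,interpolation=cv2.INTER_CUBIC)
    for p in P:
        q=(proj(f,G2W(p))-[x0,y0]+.5)*k-.5
        cv2.polylines(im,[q.round().astype(int)],True,(0,0,255),1)
    cv2.imwrite(f'pics/{n}ov.png',im)
E
```

```text
(no output)
```

View pics/topov.png

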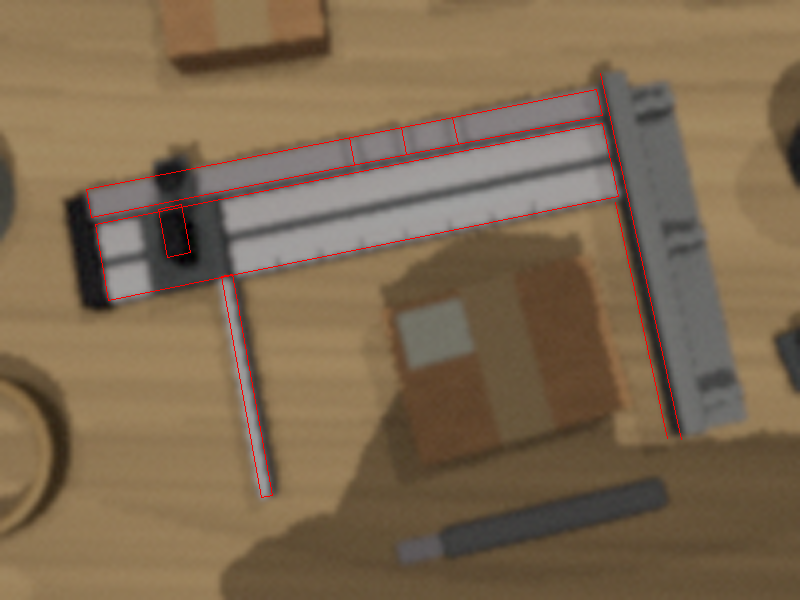

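View pics/sceneov.png

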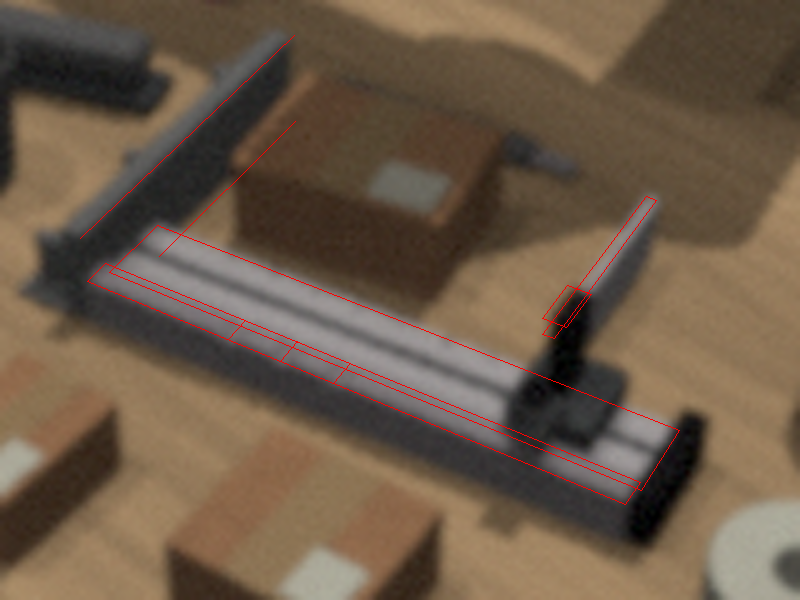

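```bash
python3 -m jog '[[[0,0,-5,0,0,0,0.55],[0,0,-5,0,0,0,0.55],[0,0,0,0,0,-0.171,0.55],[0,0,0,0,0,-0.171,0.55],[0,0,0,0,0,-0.171,0.55],[0,0,0,0,0,-0.171,0.55],[0,0,0,0,0,-0.171,0.55],[0,0,0,0,0,-0.171,0.55],[0,0,0,0,0,-0.171,0.55],[0,0,0,0,0,-0.171,0.55],[0,0,0,0,0,0,0.55]]]'
cat >> h.py <<'E'
def need(gx,gy,z,yaw=13.2):
    s=read_state();A=Rm(s['eef_rot']);d=G2W([(gx,gy,z)])[0]-s['position']
    print('pos',np.round(s['position'],1),'gauge',W2G(s['position']).round(1),'rot',np.round(s['eef_rot'],2),'F',np.round(s['contact_force'],1),'op',round(s['opening'],1),'t',s['time'])
    print('tool shift cm',(A.T@d/10).round(2))
E
python3 -c "
from h import *
need(-47,188,200)"
```

```text
time: 1.52
position: [271.4, -590.4, 305.0]
eef_rot: [-179.9, 0.0, 12.9]
contact_force: [0.1, -0.5, 0.6]
opening: 51.8
pos [ 271.4 -590.4  305. ] gauge [[-373.9 -436.4]] rot [-179.95    0.     12.95] F [ 0.1 -0.5  0.6] op 51.8 t 1.525
tool shift cm [ 32.42 -62.57  10.55]
```

```bash
python3 -m jog '[[[2.7,-5.2,0,0,0,0,0.55],[2.7,-5.2,0,0,0,0,0.55],[2.7,-5.2,0,0,0,0,0.55],[2.7,-5.2,0,0,0,0,0.55],[2.7,-5.2,0,0,0,0,0.55],[2.7,-5.2,0,0,0,0,0.55],[2.7,-5.2,0,0,0,0,0.55],[2.7,-5.2,0,0,0,0,0.55],[2.7,-5.2,0,0,0,0,0.55],[2.7,-5.2,0,0,0,0,0.55],[2.7,-5.2,0,0,0,0,0.55],[2.7,-5.2,0,0,0,0,0.55]]]'
python3 - <<'E'
from h import *
import pickle
need(-47,188,200)
s=read_state();f=grab_frame('wrist');pickle.dump((f,s),open('w1.pkl','wb'));cv2.imwrite('pics/w1.png',f['image'])
E
```

```text
time: 3.02
position: [446.1, 92.5, 305.7]
eef_rot: [180.0, -0.1, 12.9]
contact_force: [1.0, -1.3, 0.3]
opening: 52.1
pos [446.1  92.5 305.7] gauge [[-47.9 188.6]] rot [ 1.7998e+02 -5.0000e-02  1.2890e+01] F [ 1.  -1.3  0.3] op 52.1 t 3.025
tool shift cm [ 0.08  0.06 10.57]
```

View pics/w1.png

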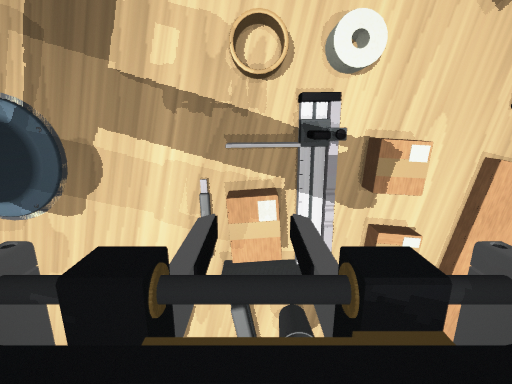

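```bash
python3 - <<'E'
from h import *
import pickle
f,s=pickle.load(open('w1.pkl','rb'))
cv2.imwrite('pics/w1c.png',cv2.resize(f['image'][90:270,195:355],None,fx=3.3,fy=3.3,interpolation=cv2.INTER_CUBIC))
E
```

```text
(no output)
```

View pics/w1c.png

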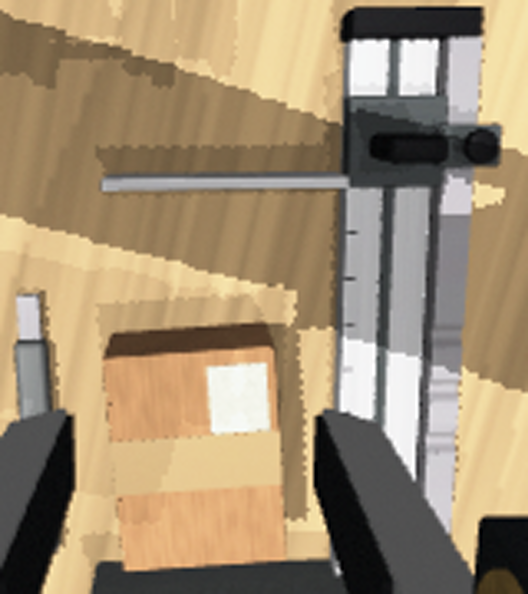

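```bash
python3 - <<'E'
from h import *
import pickle
f,s=pickle.load(open('w1.pkl','rb'))
c=lambda *p:np.array([(195+(a+.5)/3.3-.5,90+(b+.5)/3.3-.5) for a,b in p])
for n,z,p in [('carton top',55,[(106,360),(272,347),(285,557),(124,570)]),('carton rear bottom',0,[(110,334),(270,325)]),
 ('jaw top front',46,[(103,191),(345,187)]),('strip x96',30,[(482,60),(452,500)]),('rail x33',22,[(347,95),(340,395)]),('fence top back?',60,[(95,565),(330,560)]),('notch 145,115',30,[(447,333),(443,377)]),('tab top',91,[(372,146),(410,160),(410,134)]),('cap',45,[(482,147)]),('knife',14,[(30,295),(32,415)])]:
    q=ray(f,c(*p),z,s);print(n,W2G(q).round(1).tolist())
E
```

```text
carton top [[-91.2, 138.2], [-7.5, 144.3], [1.2, 28.0], [-85.2, 21.0]]
carton rear bottom [[-94.1, 138.0], [-3.7, 142.6]]
jaw top front [[-91.0, 221.9], [28.0, 223.0]]
strip x96 [[96.0, 283.1], [96.4, 48.8]]
rail x33 [[31.5, 267.1], [33.3, 108.0]]
fence top back? [[-100.0, 26.9], [24.5, 28.7]]
notch 145,115 [[87.6, 144.7], [86.9, 120.3]]
tab top [[31.4, 244.2], [48.3, 238.1], [47.7, 249.2]]
cap [[94.3, 241.7]]
knife [[-135.5, 163.6], [-137.9, 95.0]]
```

```bash
python3 -m jog '[[[0.1,0,4.5,0,0,-0.005,0.55],[0,0,4.5,0,0,0,0.55],[0,0,4.5,0,0,0,0.55],[0,0,4.5,0,0,0,0.55],[0,0,4.5,0,0,0,0.55],[0,0,3.5,0,0,0,0.55],[0,0,2,0,0,0,0.55],[0,0,0.5,0,0,0,0.55],[0,0,0,0,0,0,0.55]]]'
python3 - <<'E'
from h import *
need(-46,150,20)
f=grab_frame('top');cv2.imwrite('pics/t2.png',cv2.resize(f['image'][140:290,120:320],None,fx=4,fy=4))
E
```

```text
time: 4.2
position: [447.3, 90.7, 20.8]
eef_rot: [180.0, -0.0, 13.3]
contact_force: [0.4, -0.3, 0.3]
opening: 51.4
pos [447.3  90.7  20.8] gauge [[-47.1 186.6]] rot [ 1.800e+02 -2.000e-02  1.328e+01] F [ 0.4 -0.3  0.3] op 51.4 t 4.2
tool shift cm [0.11 3.66 0.08]
```

View pics/t2.png

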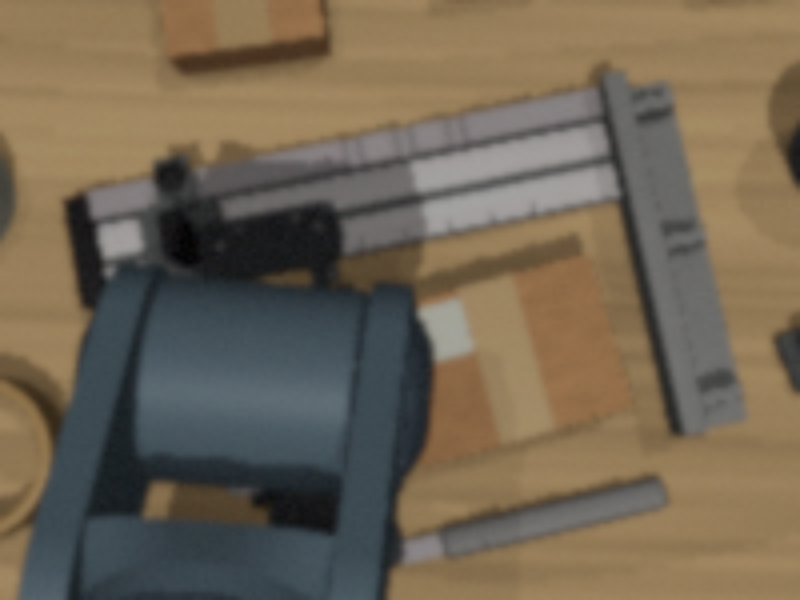

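```bash
python3 -m jog '[[[0.1,0.8,0.1,0,0,0,0.55],[0,0.8,0,0,0,0,0.55],[0,0.8,0,0,0,0,0.55],[0,0.5,0,0,0,0,0.55],[0,0.4,0,0,0,0,0.55],[0,0.3,0,0,0,0,0.55],[0,0.3,0,0,0,0,0.55],[0,0.3,0,0,0,0,0.55]]]'
python3 -m jog '[[[0,0.3,0,0,0,0,0.55],[0,0.3,0,0,0,0,0.55],[0,0.3,0,0,0,0,0.55],[0,0,0,0,0,0,0.55]]]'
python3 - <<'E'
from h import *
need(-46,128,20)
E
```

```text
time: 5.25
position: [457.8, 50.0, 19.5]
eef_rot: [-180.0, -0.0, 13.4]
contact_force: [0.5, 2.0, 0.1]
opening: 51.8
time: 5.75
position: [459.7, 40.9, 19.3]
eef_rot: [180.0, 0.0, 13.3]
contact_force: [0.4, -0.0, 0.2]
opening: 51.8
pos [459.7  40.9  19.3] gauge [[-46.4 135.3]] rot [1.7997e+02 1.0000e-02 1.3340e+01] F [ 0.4 -0.   0.2] op 51.8 t 5.75
tool shift cm [ 0.04  0.73 -0.07]
```

```bash
python3 -m jog '[[[0,0.2,0,0,0,0,0.55],[0,0.2,0,0,0,0,0.55],[0,0.1,0,0,0,0,0.55]]]'
python3 -m jog '[[[0,0.1,0,0,0,0,0.55]]]'
python3 -m jog '[[[0,0.1,0,0,0,0,0.55]]]'
```

```text
time: 6.12
position: [460.8, 36.3, 19.4]
eef_rot: [-180.0, 0.0, 13.3]
contact_force: [-0.3, 0.3, -0.1]
opening: 51.6
time: 6.25
position: [461.0, 35.4, 19.3]
eef_rot: [-180.0, 0.0, 13.4]
contact_force: [-0.8, 0.4, -0.8]
opening: 51.8
time: 6.38
position: [461.3, 34.4, 19.4]
eef_rot: [-180.0, 0.0, 13.4]
contact_force: [-0.0, 0.3, -0.5]
opening: 51.5
```

```bash
python3 -m jog '[[[0,0.1,0,0,0,0,0.55]]]'
python3 - <<'E'
from h import *
need(-46,128,20)
f=grab_frame('top');cv2.imwrite('pics/t3.png',cv2.resize(f['image'][150:270,210:320],None,fx=5,fy=5,interpolation=cv2.INTER_CUBIC))
E
```

```text
time: 6.5
position: [461.4, 33.8, 19.4]
eef_rot: [-179.9, 0.0, 13.3]
contact_force: [-1.1, 4.9, 0.7]
opening: 52.0
pos [461.4  33.8  19.4] gauge [[-46.4 128. ]] rot [-1.7994e+02  2.0000e-02  1.3340e+01] F [-1.1  4.9  0.7] op 52.0 t 6.5
tool shift cm [ 0.04  0.   -0.06]
```

View pics/t3.png

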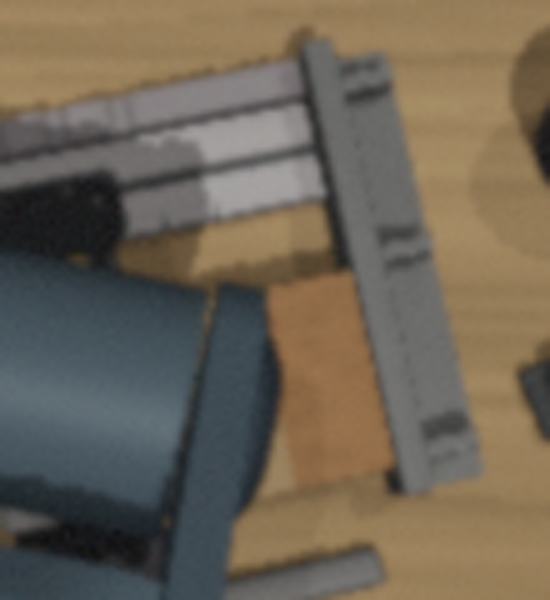

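```bash
python3 -m jog '[[[0,0.1,0,0,0,0,0.55]]]'
python3 -m jog '[[[0,0,0,0,0,0,0.55],[0,0,0,0,0,0,0.55]]]'
```

```text
time: 6.68
position: [461.3, 33.8, 19.4]
eef_rot: [-179.8, 0.0, 13.3]
contact_force: [-1.7, 10.7, 3.4]
opening: 51.7
time: 6.92
position: [461.3, 33.8, 19.4]
eef_rot: [-179.9, 0.0, 13.4]
contact_force: [-1.5, 7.9, 1.4]
opening: 51.5
```

```bash
python3 -m jog '[[[0,-0.3,0,0,0,0,0.55],[0,-1.5,0,0,0,0,0.55],[0,-2.2,0,0,0,0,0.55],[0,-1,-1,0,0,0,0.55],[0,0,-4,0,0,0,0.55],[0,0,-5,0,0,0,0.55],[0,0,-5,0,0,0,0],[0,0,-5,0,0,0,0],[0,-1,-3,0,0,0,0],[0,-2,0,0,0,0,0],[0,0,0,0,0,0,0]]]'
python3 - <<'E'
from h import *
import pickle
need(53,275,200)
s=read_state();f=grab_frame('wrist');pickle.dump((f,s),open('w2.pkl','wb'));cv2.imwrite('pics/w2.png',cv2.resize(f['image'][60:330,190:390],None,fx=2.2,fy=2.2,interpolation=cv2.INTER_CUBIC))
E
```

```text
time: 8.3
position: [443.2, 111.0, 250.4]
eef_rot: [180.0, -0.1, 13.5]
contact_force: [-0.7, -0.5, -0.2]
opening: 4.9
pos [443.2 111.  250.4] gauge [[-46.5 207.3]] rot [ 1.7996e+02 -8.0000e-02  1.3460e+01] F [-0.7 -0.5 -0.2] op 4.9 t 8.3
tool shift cm [ 9.97 -6.73  5.05]
```

View pics/w2.png

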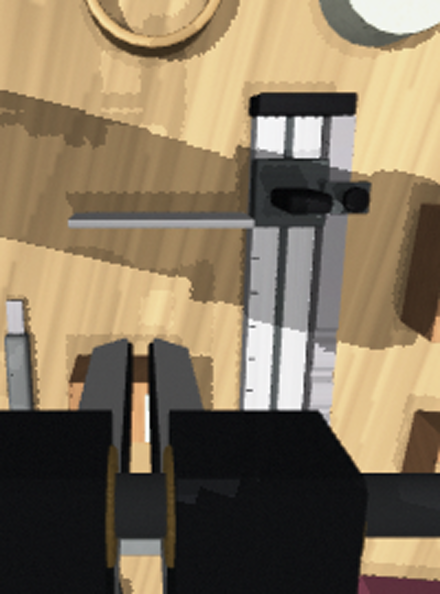

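```bash
python3 - <<'E'
from h import *
import pickle
f,s=pickle.load(open('w2.pkl','rb'))
c=lambda *p:np.array([(190+(a+.5)/2.2-.5,60+(b+.5)/2.2-.5) for a,b in p])
for n,z,p in [('jaw',46,[(70,221),(252,220)]),('tab top z91',91,[(272,200),(300,189),(300,213)]),('tab base z42',42,[(332,190),(332,212)]),('carriage z42',42,[(253,158),(327,158)]),('rail x33',22,[(250,120),(244,400)]),('endblock',34,[(252,116),(352,116)]),('carton rear top',55,[(70,382),(205,381)]),('carton rear bot',0,[(75,357),(202,357)])]:
    print(n,W2G(ray(f,c(*p),z,s)).round(1).tolist())
E
```

```text
jaw [[-90.9, 226.7], [27.8, 227.7]]
tab top z91 [[29.9, 245.0], [45.4, 251.2], [46.4, 237.6]]
tab base z42 [[79.7, 246.9], [80.9, 232.6]]
carriage z42 [[27.2, 267.1], [74.8, 267.2]]
rail x33 [[27.8, 291.2], [33.1, 89.7]]
endblock [[26.8, 293.3], [91.3, 293.5]]
carton rear top [[-92.7, 117.9], [-0.6, 118.8]]
carton rear bot [[-95.0, 115.3], [3.3, 115.5]]
```

```bash
python3 -m jog '[[[3.2,-2.2,0,0,0,0,0],[3.4,-2.2,0,0,0,0,0],[3.2,-2.2,1,0,0,0,0],[0,0,4,0,0,0,0],[0,0,4,0,0,0,0],[0,0,3,0,0,0,0],[0,0,2,0,0,0,0],[0,0,0,0,0,0,0]]]'
python3 - <<'E'
from h import *
import pickle
need(52,272,52)
s=read_state();f=grab_frame('wrist');pickle.dump((f,s),open('w3.pkl','wb'));cv2.imwrite('pics/w3.png',f['image'])
f=grab_frame('scene');cv2.imwrite('pics/s3.png',cv2.resize(f['image'][150:280,230:370],None,fx=4,fy=4,interpolation=cv2.INTER_CUBIC))
E
```

```text
time: 9.35
position: [521.9, 196.3, 107.2]
eef_rot: [-180.0, 0.3, 13.3]
contact_force: [-0.3, 0.1, 0.1]
opening: 0.5
pos [521.9 196.3 107.2] gauge [[ 49.6 272.4]] rot [-180.      0.29   13.32] F [-0.3  0.1  0.1] op 0.5 t 9.35
tool shift cm [0.27 0.04 5.52]
```

View pics/w3.png

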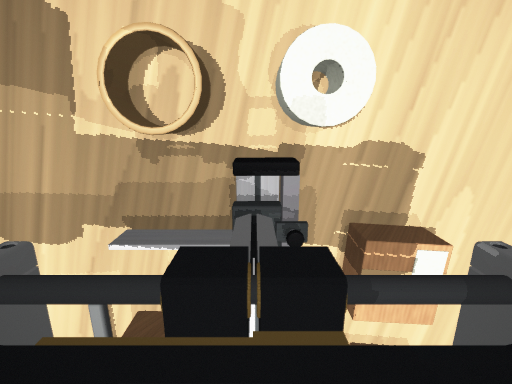

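View pics/s3.png

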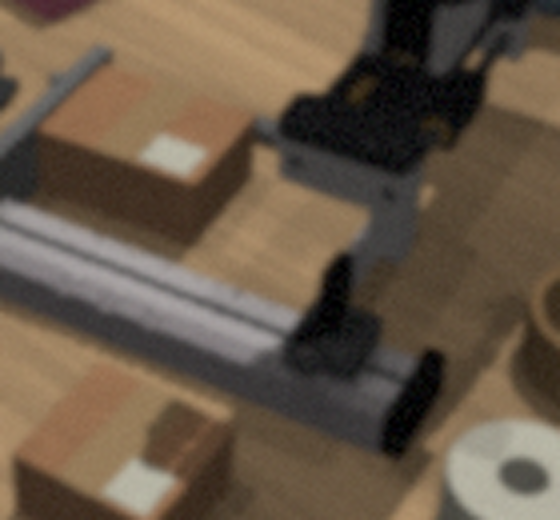

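```bash
python3 -m jog '[[[0.2,0,1.5,0,0,0,0],[0,0,1.5,0,0,0,0],[0,0,1.5,0,0,0,0],[0,0,0.7,0,0,0,0],[0,0,0,0,0,0,0]]]'
python3 - <<'E'
from h import *
need(52,258,54)
f=grab_frame('scene');cv2.imwrite('pics/s4.png',cv2.resize(f['image'][150:280,230:370],None,fx=4,fy=4,interpolation=cv2.INTER_CUBIC))
E
```

```text
time: 10.07
position: [524.9, 197.6, 56.6]
eef_rot: [-180.0, 0.1, 13.4]
contact_force: [-0.1, 0.4, -0.7]
opening: 0.4
pos [524.9 197.6  56.6] gauge [[ 52.8 273. ]] rot [-1.7999e+02  9.0000e-02  1.3350e+01] F [-0.1  0.4 -0.7] op 0.4 t 10.075
tool shift cm [-0.08  1.5   0.26]
```

View pics/s4.png

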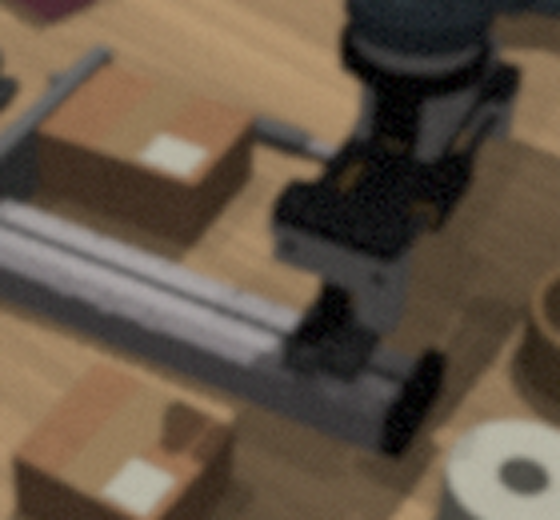

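```bash
python3 -m jog '[[[0,0.5,0.1,0,0,0,0],[0,0.5,0.1,0,0,0,0],[0,0.3,0,0,0,0,0],[0,0.2,0,0,0,0,0],[0,0.2,0,0,0,0,0],[0,0.2,0,0,0,0,0],[0,0.3,0,0,0,0,0],[0,0.4,0,0,0,0,0],[0,0.4,0,0,0,0,0]]]'
python3 - <<'E'
from h import *
need(52,159,54)
f=grab_frame('scene');cv2.imwrite('pics/s5.png',cv2.resize(f['image'][150:280,230:370],None,fx=4,fy=4,interpolation=cv2.INTER_CUBIC))
E
```

```text
time: 11.25
position: [532.5, 168.3, 55.6]
eef_rot: [-180.0, -0.0, 13.3]
contact_force: [-0.4, 2.6, 2.7]
opening: 0.3
pos [532.5 168.3  55.6] gauge [[ 53.6 242.7]] rot [-1.800e+02 -2.000e-02  1.335e+01] F [-0.4  2.6  2.7] op 0.3 t 11.25
tool shift cm [-0.18  8.37  0.16]
```

View pics/s5.png

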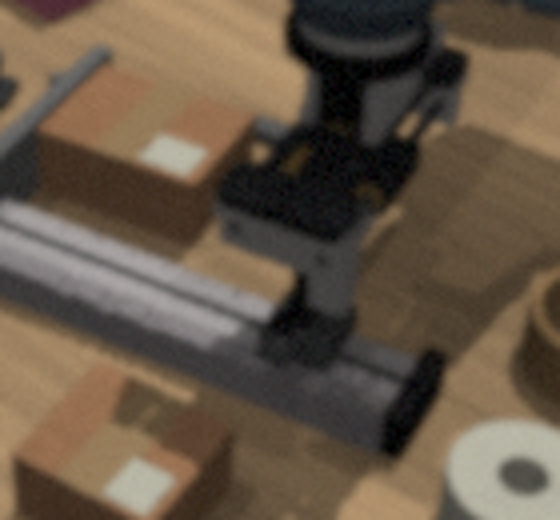

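```bash
python3 -m jog '[[[0,0.5,0,0,0,0,0],[0,0.5,0,0,0,0,0],[0,0.5,0,0,0,0,0],[0,0.5,0,0,0,0,0],[0,0.5,0,0,0,0,0],[0,0.5,0,0,0,0,0],[0,0.5,0,0,0,0,0],[0,0.5,0,0,0,0,0],[0,0.5,0,0,0,0,0],[0,0.5,0,0,0,0,0],[0,0.4,0,0,0,0,0],[0,0.3,0,0,0,0,0]]]'
python3 - <<'E'
from h import *
need(53,159,55)
f=grab_frame('scene');cv2.imwrite('pics/s6.png',cv2.resize(f['image'][150:280,200:340],None,fx=4,fy=4,interpolation=cv2.INTER_CUBIC))
E
```

```text
time: 12.8
position: [545.5, 112.7, 55.4]
eef_rot: [180.0, 0.0, 13.3]
contact_force: [1.0, 2.4, 1.0]
opening: 0.6
pos [545.5 112.7  55.4] gauge [[ 53.5 185.6]] rot [1.800e+02 2.000e-02 1.334e+01] F [1.  2.4 1. ] op 0.6 t 12.8
tool shift cm [-0.05  2.66  0.04]
```

View pics/s6.png

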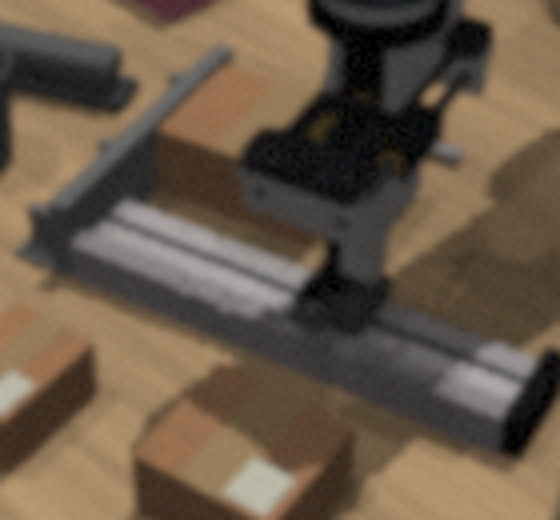

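```bash
python3 -m jog '[[[0,0.3,0,0,0,0,0],[0,0.3,0,0,0,0,0],[0,0.3,0,0,0,0,0],[0,0.3,0,0,0,0,0],[0,0.2,0,0,0,0,0],[0,0.2,0,0,0,0,0],[0,0,0,0,0,0,0]]]'
for i in 1; do python3 -c "
from h import *
need(53,159,55)"; done
python3 -m jog '[[[0,0.1,0,0,0,0,0]]]'
python3 -m jog '[[[0,0.1,0,0,0,0,0]]]'
python3 -m jog '[[[0,0.1,0,0,0,0,0]]]'
python3 -c "
from h import *
need(53,159,55)"
```

```text
time: 13.72
position: [549.0, 97.1, 55.3]
eef_rot: [180.0, 0.0, 13.3]
contact_force: [0.2, 0.1, -0.3]
opening: 0.6
pos [549.   97.1  55.3] gauge [[ 53.4 169.6]] rot [1.7997e+02 3.0000e-02 1.3350e+01] F [ 0.2  0.1 -0.3] op 0.6 t 13.725
tool shift cm [-0.04  1.06  0.03]
time: 13.85
position: [549.2, 96.5, 55.3]
eef_rot: [-180.0, 0.0, 13.4]
contact_force: [-0.5, 1.8, -0.1]
opening: 0.4
time: 13.98
position: [549.4, 95.5, 55.3]
eef_rot: [-180.0, 0.0, 13.4]
contact_force: [-0.4, 2.0, -0.3]
opening: 0.6
time: 14.1
position: [549.7, 94.5, 55.3]
eef_rot: [-180.0, 0.0, 13.4]
contact_force: [-0.8, 2.1, -0.2]
opening: 0.7
pos [549.7  94.5  55.3] gauge [[ 53.4 167. ]] rot [-1.7999e+02  3.0000e-02  1.3360e+01] F [-0.8  2.1 -0.2] op 0.7 t 14.1
tool shift cm [-0.04  0.8   0.03]
```

```bash
for r in 1; do python3 -m jog '[[[0,0.1,0,0,0,0,0]]]'|sed -n '2p;4p'; done
python3 -m jog '[[[0,0.1,0,0,0,0,0]]]'|sed -n '2p;4p'
python3 -m jog '[[[0,0.1,0,0,0,0,0]]]'|sed -n '2p;4p'
python3 -m jog '[[[0,0.1,0,0,0,0,0]]]'|sed -n '2p;4p'
```

```text
position: [549.9, 93.5, 55.3]
contact_force: [-0.2, 1.8, -0.8]
position: [550.3, 92.3, 55.4]
contact_force: [-0.4, 0.8, -0.9]
position: [551.0, 91.2, 55.7]
contact_force: [-1.0, 0.5, 0.1]
position: [551.2, 90.3, 55.7]
contact_force: [0.6, -0.3, 0.3]
```

Push force has vanished about 5 mm before the centre, as expected if the pin drew the stop in. I'll back off and look.

```bash
python3 -m jog '[[[0,-0.5,0,0,0,0,0],[0,-1.5,0,0,0,0,0],[0,-1.5,-1,0,0,0,0],[0,0,-4,0,0,0,0],[0,0,-5,0,0,0,0],[0,-3,-5,0,0,0,0],[0,-5,-3,0,0,0,0],[0,-2,0,0,0,0,0],[0,0,0,0,0,0,0]]]'
python3 - <<'E'
from h import *
import pickle
need(53,159,55)
s=read_state();f=grab_frame('wrist');pickle.dump((f,s),open('w4.pkl','wb'));cv2.imwrite('pics/w4.png',f['image'])
f=grab_frame('scene');pickle.dump((f,s),open('s7.pkl','wb'));cv2.imwrite('pics/s7.png',cv2.resize(f['image'][155:265,200:340],None,fx=5,fy=5,interpolation=cv2.INTER_CUBIC))
f=grab_frame('top');pickle.dump((f,s),open('t7.pkl','wb'));cv2.imwrite('pics/t7.png',cv2.resize(f['image'][140:290,120:320],None,fx=4,fy=4,interpolation=cv2.INTER_CUBIC))
E
```

```text
time: 15.72
position: [518.4, 223.0, 234.3]
eef_rot: [180.0, 0.1, 13.5]
contact_force: [0.1, 0.1, 0.3]
opening: 0.6
pos [518.4 223.  234.3] gauge [[ 52.3 299.2]] rot [1.7998e+02 1.1000e-01 1.3510e+01] F [0.1 0.1 0.3] op 0.6 t 15.725
tool shift cm [ 0.02 14.01 17.93]
```

View pics/w4.png

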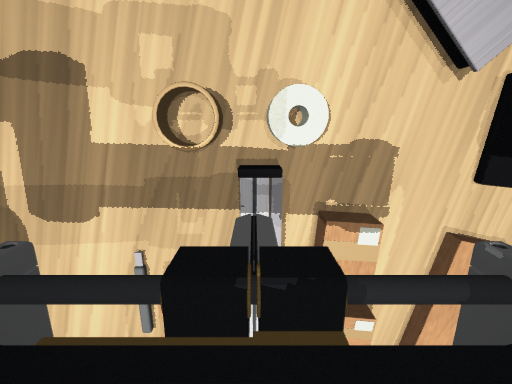

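View pics/s7.png

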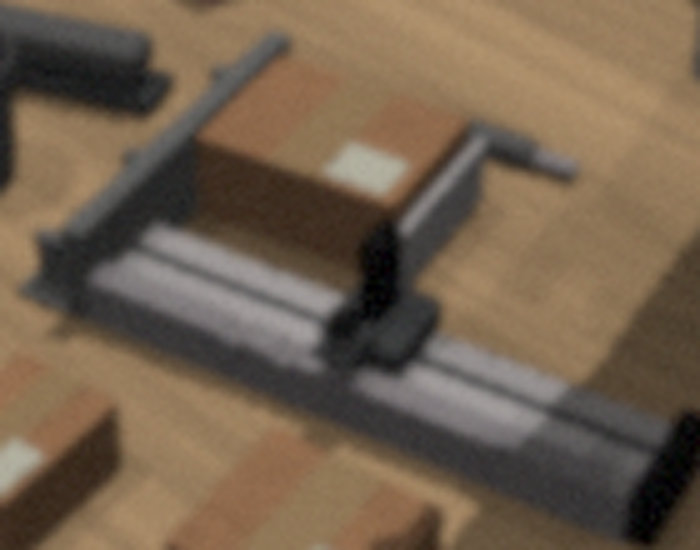

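View pics/t7.png

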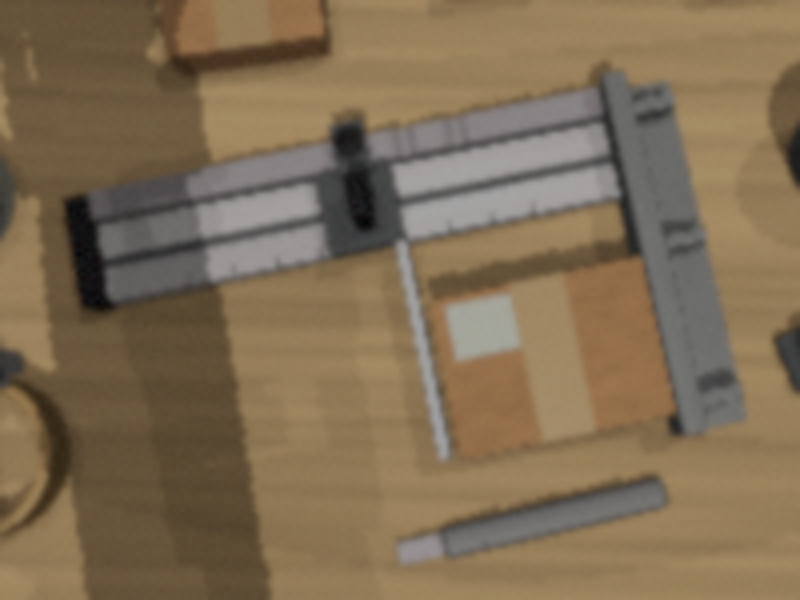

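```bash
python3 - <<'E'
from h import *
import pickle
f0,_=pickle.load(open('top0.pkl','rb'));f1,_=pickle.load(open('t7.pkl','rb'))
c=lambda *p:np.array([(120+(a+.5)/4-.5,140+(b+.5)/4-.5) for a,b in p])
print(W2G(ray(f1,c((403,240),(443,455)),46)).round(1),W2G(ray(f1,c((436,300),(462,458),(645,257),(676,412)),55)).round(1),W2G(ray(f1,c((347,135)),45)))
# bright jaw lower part centroid along gauge y
for f in(f0,f1):
    g=cv2.cvtColor(f['image'],cv2.COLOR_BGR2GRAY).astype(np.float32)
    ys=np.arange(100,245,.5);P=[]
    for gx in (-80,-60,-40,-20,0,15):
        q=proj(f,G2W([(gx,y,46) for y in ys])).astype(np.float32)
        v=cv2.remap(g,q[:,0].reshape(1,-1),q[:,1].reshape(1,-1),cv2.INTER_LINEAR)[0]
        P.append(v)
        hsv=None
    sat=cv2.cvtColor(f['image'],cv2.COLOR_BGR2HSV)[:,:,1].astype(np.float32)
    for gx in (-80,-60,-40,-20,0,15):
        q=proj(f,G2W([(gx,y,46) for y in ys])).astype(np.float32)
        v=cv2.remap(sat,q[:,0].reshape(1,-1),q[:,1].reshape(1,-1),cv2.INTER_LINEAR)[0]
        w=np.clip(60-v,0,None);m=(ys>120) & ((ys>200) if f is f0 else (ys<140));w=w*m
        print(gx,(w*ys).sum()/w.sum() if w.sum() else None)
E
```

```text
[[ 29.8 126.1]
 [-90.2 127.6]] [[ -7.4 114.7]
 [-93.8 117.7]
 [ -7.4  -2.9]
 [-93.5  -1. ]] [[ 94.57688192 145.41849084]]
-80 224.85377183318593
-60 225.01309513747808
-40 225.07338586625917
-20 225.18077995703996
0 225.30642559974385
15 225.4243624371057
-80 126.90803090841268
-60 126.69438491331104
-40 126.75792136279387
-20 126.91544686439585
0 127.29021296619659
15 127.28887244662927
```

```bash
python3 -c "
from h import *
s=read_state();print(s['time'],s['contact_force'].round(1),sign_off())"
```

```text
the job is handed in; nothing more can be done
15.875 [0.6 1.2 0.5] None
```

I pushed the large carton flush against the fence, then slid the stop by its tab into the first notch (travel 0.115). I moved clear and handed in at 15.9 s. `sign_off()` gives no verdict, so the result is from my own checks.

- **Carton:** Only the large carton was in the lane, measuring about 117 × 86 mm in the wrist view. The pink boxes and the two cartons beyond the rail were not touched. I pushed it with two fingers spread 52 mm apart until the force rose to 5–11 N, with the stop still at its starting travel of about 18 mm. In the last views its far face is at the fence, within 1–3 mm of measurement error, and square to within about 2°.
- **Stop:** The push force was about 2 N and fell to zero about 5 mm before the notch centre. The stop then sat about 4–5 mm ahead of the fingers, as it would if the pin had drawn it in. The last top view puts the jaw face about 124 mm from the fence and the pin cap at y = 145.4 mm. The expected values are 125 and 145 mm, so it is inside the 2.5 mm limit.
- **Checks that disagreed or were missing:**
  - I could not see the 3.5 mm pin drop directly. I inferred it from the force drop and the stop's jump.
  - The scene camera's overlay was several mm off the top camera's, so I relied on the top and wrist views.
  - The last top view put the carton's rear edge 2–5 mm short of the expected 120 mm. The wrist view after the push put it 1–2 mm short.
  - The last wrist picture could not confirm the stop because the fingers blocked the view.

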